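# Hang the last cup on the revolving cup tree

### The job

Put the last cup away: the cup tree's one bare arm is at the back, so turn the tree until that arm points towards you. Then hang the terracotta cup on it by its ear, like the other two cups, leave it hanging still, and do not disturb the teapot, the white bowl or the fluted beaker.

Things in the scene. Friction and masses are not known exactly. Their poses are not given: they have to be found in the camera images.
- tree_base: Foot of the cup tree: a wooden disc 164 mm across, 21 mm high, that stays put. Origin: centre of its underside, on the upright turning axis. Above it turn a 15 mm steel stem, three equal arms 120 degrees apart and a knob. A white and a blue cup hang for good on two arms and turn with them, reaching down to 75 mm above the worktop and out to 100 mm from the axis. The third arm is bare.
- tree (a joint): Turning angle of the tree, rad: 0 (or a full turn) when the bare arm points along -x, back to the robot's side; grows counter-clockwise from above: the bare arm points along (-cos, -sin) of it. Turns either way between -7 and 7, starts between 2.25 and 4.03; light friction (0.06 N m) holds it where it is left.
- knob (a point): Centre of the round wooden knob on top of the tree, on the turning axis, 210 mm above the worktop: 36 mm across, from 195 to 226 mm high, the full width from 201 to 219 mm; nothing but the stem within 17 mm below it. Turns with the tree.
- branch_tip (a point): Centre of the 11 mm ball at the end of the bare arm, 106 mm from the axis, 183 mm above the worktop.
- branch_seat (a point): Point on the centre line of the bare arm 70 mm from the axis, 174 mm above the worktop, where the ear should hang. Its x axis points along the arm to the stem, z up. The arm is a dark steel rod 8 mm thick: it leaves the stem 165 mm above the worktop, rises evenly to 177 mm at 90 mm from the axis, then bends up to the tip ball.
- cup: Terracotta-coloured cup, loose, upright: straight-sided, 62 mm across (narrower below 16 mm height), 78 mm high, wall 4 mm, 0.16 kg. Origin: centre of its underside; z points out of its mouth; its ear stands out at +y to 70 mm from the axis, 9 mm thick, from 7 to 78 mm high. Once hung and let go it swings over under the arm and stops with the arm in the ear's upper outer corner.
- cup_ear (a point): Centre of the opening of the cup's ear, 43 mm from the cup's axis along its +y, 42 mm above its underside. The opening runs through along the cup's x, 24 mm wide (y) and 39 mm high (z) here; its upper inner edge is 18 mm above this point and rises outwards to a corner.
- teapot: White dotted teapot, 123 x 233 x 144 mm, loose, beyond the cup. Leave alone. Origin: centre of its underside.
- white_bowl: White bowl, 127 mm across and 62 mm high, loose, to the right. Leave alone. Origin: centre of its underside.
- ribbed_cup: Cream fluted beaker, 78 mm across and 70 mm high, loose, to the right and near. Leave alone. Origin: centre of its underside.

How it is judged:
On the way:
1. the bare arm has been turned towards the robot (x of branch_tip in the frame of tree_base below -0.092 m), for 0.2 s.
At the end, for the whole second after the job is handed in: The cup hangs at rest on the bare arm by its ear, its weight on the tree: the arm runs through the ear's opening (centre 25 mm or less aside, 35 mm or less below, between stem and tip, aligned within 0.8 rad). The arm was first turned to within 30 degrees of -x and is left within 45 (x of branch_tip in the frame of tree_base below -0.075 m and x of cup_ear in the frame of branch_seat between -0.036 and 0.045 m and y of cup_ear in the frame of branch_seat between -0.025 and 0.025 m and z of cup_ear in the frame of branch_seat between -0.035 and 0.01 m and angle between the x axis of cup and the x axis of branch_seat, either way round below 0.8 rad and contact force between cup and tree_base above 0.5 N and linear speed of cup below 0.04 m/s and angular speed of cup below 0.6 rad/s); the robot touches nothing.
It fails at once if the teapot is shifted by more than 30 mm (distance of teapot from where it was at the start of the episode above 0.03 m).
It fails at once if the white bowl is shifted by more than 30 mm (distance of white_bowl from where it was at the start of the episode above 0.03 m).
It fails at once if the fluted beaker is shifted by more than 30 mm (distance of ribbed_cup from where it was at the start of the episode above 0.03 m).
It also fails if it takes over 69 s, if anything falls off the work surface, if the arm or the gripper's body presses on something with over 40 N, if the wrist force passes 120 N, or if a joint passes its speed limit or range.

### The arm

A 6-joint arm with a two-finger parallel gripper is mounted at the origin on a cart in front of the work surface, level with it; the furniture and walls round the work are solid. World frame = base frame: x ahead of the robot, y to its left, z up, the work surface at z = 0. Lengths are in m, angles in rad, forces in N, time in s.
With the tool pointing down it reaches from about 0.35 to 0.975 m from the base axis. Payload 17.4 kg.
Tool frame: the origin (TCP) lies at the very end of the fingers, on their centre line; the grasp point (between the pads) lies 19 mm behind it (r.hold_point_z is the distance from the TCP to the grasp point, in m); z points along the fingers, y is the line along which they close (so a half turn about z gives the same grasp; the last joint's range is limited). The gripper opens to 85 mm and grips with 20 to 120 N. Pads are 22 mm wide; open, the fingers measure 114 mm over their backs; the gripper's body (76 mm by 85 mm) begins 54 mm behind the grasp point. The pads swing forward as they close: fully open they stand 13 mm farther back than shut.
Start: joints at [-1.348, 0.116, 1.442, -0, 1.584, -0.038], TCP at [0.174, -0.652, 0.231] pointing down, gripper open.
Joint ranges: [-2.83, 2.83], [-0.83, 2.19], [0.07, 2.5], [-1.14, 4.28], [0.01, 3], [-2.97, 2.97]. Speed limits (rad/s): [1.89, 1.89, 2.22, 3.14, 3.14, 3.14].

### API

Orientations are given as a rotation vector (axis times angle).
In Python, from rig import r gives the robot as it stands.
- The arm moves only by the tool move_arm, never from a script. Its argument "series" is a list of rows, each a list of 4 numbers: the shift along the tool's x, y, z in m, then the turn about the tool's z in degrees. In form: [[dx, dy, dz, twist], ...]. A call has 1 to 8 rows; each row shifts and turns the commanded pose from where the row before left it, along the tool's axes as they then stand; what a row does not reach is not made up. A row lasts 1/10 s, in which the tool goes at most 50 mm and 8.59 degrees, less where a joint would pass 70% of its speed; a pose out of reach is approached as far as the arm can. A call is refused whole if a number of a shift passes 0.05 or a number of a turn 8.59, either way. A call with a gripper value outside its range is refused whole. "grip" is the finger opening in m, from 0 to 0.0854, set as the call begins (left out, the last holds). The fingers move at their own pace and stop on an object; "force" is the grip in N (left out, the last holds). Time passes only in rows, so rows that do not move let the fingers close. It gives the time, the measured TCP pose, the force, the opening and the grip force at its end, in the units of the state.
- r.get_state(): the state, without advancing time (a new reading comes with each control period).
- r.camera(name): name is "side" or "top"; returns (picture, depth): 420x560x3 uint8, red, green, blue; 420x560 float32, m along the optical axis (not along the pixel's ray), 0 where there is no reading.
- r.calibration(name): a dict with "K" (3x3 intrinsics, pixels), "xyz" and "orientation" of the camera in the world. Camera axes: x right, y up, looking along -z (the intrinsics and any distortion apply to the point x, -y, -z); pixel columns grow to the right and rows downward; lengths in m; the calibration is good to about 2 mm. A picture is of the moment at which its call begins. calibration takes no time and is no camera call.
- r.job_done(): hands the job in; it is judged then, once.
The state is a dict: "t": time; "joints": joint angles; "dq": joint speeds; "joint_efforts": joint torques, N m; "ee_pos": TCP position; "tool_rot": TCP orientation; "wrist_force": force on the tool from outside, world axes, zero at the start; "moment": the same for the moment, N m; "opening": opening from 0.0 (shut) to 1.0 (fully open); "grasp_force": force on a finger pad.
Only numpy, scipy, OpenCV 4.12 (cv2) and the standard library are available. Lean on these libraries where they do the work, as an engineer would, in place of code of your own. Each camera call takes 0.05 s, during which the arm holds its last target. There are 200 camera calls.

## Working session

There is one attempt and no reset: what is moved stays moved. The work goes in short steps, Python scripts to look and compute and a tool call to move; the robot and the scene stay as the last step left them, time stands still between calls to the robot, and variables do not carry over. Pictures are saved under pics/ and viewed, at most 10 in all, crops included, and the job is handed in when it is done.

Besides the shell and the picture viewer there is one more tool, called after "Request:" in YAML: its name, and indented under it one key for each argument. move_arm: Moves the arm, as the interface text tells. Its arguments: {"type":"object","properties":{"series":{"type":"array"},"grip":{"type":"number"},"force":{"type":"number"}},"required":["series"]}

```bash
mkdir -p pics; cat > h.py <<'E'
import numpy as np,cv2
from scipy.spatial.transform import Rotation as R
from rig import r
def look(n,name):
    p,d=r.camera(n); cv2.imwrite(f'pics/{name}.png',p[:,:,::-1]); np.save(f'pics/{name}.npy',d); return p,d
def cal(n):
    c=r.calibration(n); o=np.array(c['orientation']); 
    M=o if o.shape==(3,3) else R.from_rotvec(o).as_matrix()
    return np.array(c['K']),np.array(c['xyz']),M,c
def pts(n,d):
    K,t,M,_=cal(n); v,u=np.mgrid[:d.shape[0],:d.shape[1]]
    P=np.stack([(u-K[0,2])/K[0,0]*d,-(v-K[1,2])/K[1,1]*d,-d],-1)
    W=P@M.T+t; W[d<=0]=np.nan; return W
def ray(n,u,v,z):
    K,t,M,_=cal(n); q=M@np.array([(u-K[0,2])/K[0,0],-(v-K[1,2])/K[1,1],-1]); return t+q*(z-t[2])/q[2]
E
python3 - <<'E'
from h import *
for n in('side','top'):
    look(n,n+'0'); print(cal(n)[3])
print(r.get_state())
a=[cv2.imread(f'pics/{n}0.png') for n in('side','top')]
E
```

```text
{'K': array([[520.28212916,   0.        , 283.09991196],
       [  0.        , 520.28212916, 211.95404991],
       [  0.        ,   0.        ,   1.        ]]), 'xyz': array([0.65217601, 0.42292243, 1.13532989]), 'orientation': array([0.08613744, 0.81534039, 2.86655403])}
{'K': array([[412.829569  ,   0.        , 283.95219298],
       [  0.        , 412.829569  , 205.1529875 ],
       [  0.        ,   0.        ,   1.        ]]), 'xyz': array([ 0.38850506, -0.15142918,  1.25725172]), 'orientation': array([ 0.11647028, -0.10217034, -1.56132992])}
{'t': 0.1, 'joints': array([-1.34781982e+00,  1.16434890e-01,  1.44221639e+00,  4.03368538e-05,
        1.58400799e+00, -3.78022310e-02]), 'dq': array([ 0.00012019, -0.00192631, -0.00292255,  0.00058225,  0.00136908,
       -0.00069757]), 'joint_efforts': array([ 3.63376152e-03, -7.33666134e+01, -6.33788037e+01, -6.21575555e-05,
        5.21392139e-03,  1.79489712e-05]), 'ee_pos': array([ 0.1739988 , -0.6520024 ,  0.23062698]), 'tool_rot': array([-3.11386792e+00, -4.08332785e-01,  9.17862185e-05]), 'wrist_force': array([ 0.09724827,  0.0448599 , -0.00075128]), 'moment': array([-0.0131585 ,  0.00971993, -0.01246308]), 'grasp_force': 0.0, 'opening': 1.0001846427832977}
```

View pics/side0.png

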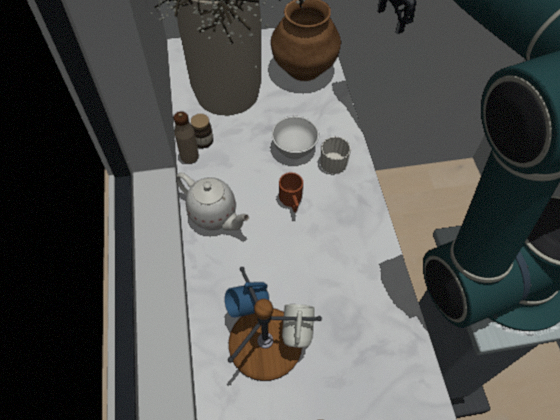

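View pics/top0.png

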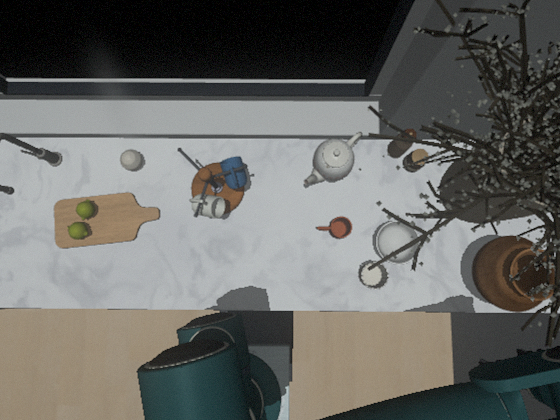

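The side view shows the tree (knob about (264,308), bare arm tip about (231,357)) and the terracotta cup at (291,188), its ear at (296,207). In the top view the bare arm tip is at about (181,151), the cup at (341,228) and its ear at (320,228). Next I measure these.

```bash
cat >> h.py <<'E'
def cupmask(p):
    h=cv2.cvtColor(p,cv2.COLOR_RGB2HSV)
    m=(((h[...,0]<9)|(h[...,0]>174))&(h[...,1]>150)&(h[...,2]>50)).astype(np.uint8)
    n,l,s,c=cv2.connectedComponentsWithStats(m); i=1+np.argmax(s[1:,4]); return l==i,s[i]
E
python3 - <<'E'
from h import *
for n in('side','top'):
    p=cv2.imread(f'pics/{n}0.png')[:,:,::-1].copy();d=np.load(f'pics/{n}0.npy');W=pts(n,d)
    m,s=cupmask(p);Q=W[m];print(n,'cup',s,np.nanpercentile(Q,[1,50,99],axis=0).round(3).tolist())
    rim=Q[Q[:,2]>0.072];print('rim',len(rim),rim.min(0).round(3),rim.max(0).round(3))
    # tree slices
    box=np.abs(W[...,2]-.21)<.018
    for (u,v) in ([(264,306),(264,310),(231,383),(231,357)] if n=='side' else [(216,181),(214,184),(181,151),(200,170)]):
        print(u,v,p[v,u],W[v,u].round(3),ray(n,u,v,.183).round(3),ray(n,u,v,.21).round(3))
    k=(W[...,2]>.198)&(W[...,2]<.235)&(W[...,0]>.4)&(W[...,1]>-.1)&(W[...,1]<.5)
    v,u=np.nonzero(k);print('knob',len(u),u.min(),u.max(),v.min(),v.max(),W[k].min(0),W[k].max(0))
    a=(W[...,2]>.168)&(W[...,2]<.195)&(W[...,0]>.4)&(W[...,1]>-.1)&(W[...,1]<.5)
    v,u=np.nonzero(a);print('arms',len(u)); np.save('pics/arms_'+n,W[a])
    ob=(W[...,2]>.01)&(W[...,0]>.3)&(W[...,0]<.85)&(W[...,1]<.4)&(W[...,1]>-.6)
    nn,l,st,c=cv2.connectedComponentsWithStats(ob.astype(np.uint8))
    for i in range(1,nn):
        if st[i,4]>60:
            w=W[l==i];print(st[i],w.min(0).round(3),w.max(0).round(3))
    x0,y0,w0,h0=(190,150,200,240) if n=='side' else (150,120,230,140)
    cv2.imwrite(f'pics/crop_{n}.png',cv2.resize(p[y0:y0+h0,x0:x0+w0,::-1],None,fx=3 if n=='top' else 2.5,fy=3 if n=='top' else 2.5,interpolation=cv2.INTER_CUBIC))
E
```

```text
side cup [283 177  12  14  36] [[0.482, -0.337, 0.017], [0.495, -0.333, 0.04], [0.517, -0.286, 0.076]]
rim 3 [ 0.513 -0.288  0.075] [ 0.518 -0.286  0.076]
264 306 [124  84  50] [0.616 0.065 0.226] [0.614 0.048 0.183] [0.615 0.058 0.21 ]
264 310 [117  81  48] [0.617 0.073 0.227] [0.615 0.056 0.183] [0.616 0.066 0.21 ]
231 383 [135 137 136] [ 0.702  0.135 -0.003] [0.694 0.182 0.183] [0.693 0.189 0.21 ]
231 357 [43 44 48] [0.689 0.136 0.186] [0.689 0.136 0.183] [0.688 0.144 0.21 ]
knob 321 254 273 298 318 [0.59883643 0.04650894 0.19960157] [0.63414487 0.08167545 0.23151197]
arms 786
[   89     0   160   420 19483] [ 0.614 -0.6    0.01 ] [0.85  0.203 0.544]
[170   0  15  16  79] [ 0.691 -0.599  0.387] [ 0.722 -0.556  0.412]
[195   0  57  44 801] [ 0.565 -0.598  0.363] [ 0.669 -0.288  0.579]
[ 272  116   47   42 1536] [ 0.391 -0.535  0.012] [ 0.516 -0.405  0.069]
[321 136  30  36 808] [ 0.32  -0.441  0.01 ] [ 0.399 -0.36   0.075]
[279 172  25  40 751] [ 0.464 -0.338  0.01 ] [ 0.526 -0.234  0.085]
[ 225  266   97  114 6346] [ 0.51  -0.042  0.01 ] [0.697 0.145 0.232]Traceback (most recent call last):
  File "<stdin>", line 4, in <module>
  File "h.py", line 19, in cupmask
    n,l,s,c=cv2.connectedComponentsWithStats(m); i=1+np.argmax(s[1:,4]); return l==i,s[i]
                                                     ~~~~~~~~~^^^^^^^^^
    return _wrapfunc(a, 'argmax', axis=axis, out=out, **kwds)
    return bound(*args, **kwds)
ValueError: attempt to get argmax of an empty sequence
```

View pics/crop_side.png

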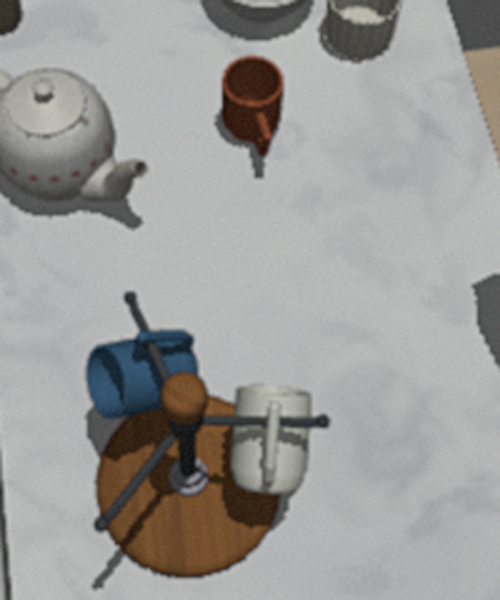

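The crop shows the bare arm pointing away from the robot at about 45°: the tip measures (0.689,0.136), and the knob's centre is about (0.6165,0.064). Next I measure the cup's axis, the ear direction and the spout clearance.

```bash
python3 - <<'E'
from h import *
for n in('side','top'):
    p=cv2.imread(f'pics/{n}0.png')[:,:,::-1].copy();d=np.load(f'pics/{n}0.npy');W=pts(n,d)
    h=cv2.cvtColor(p,cv2.COLOR_RGB2HSV)
    near=(abs(W[...,0]-.5)<.1)&(abs(W[...,1]+.3)<.1)
    m=near&(W[...,2]>.01)&((h[...,0]<12)|(h[...,0]>170))&(h[...,1]>110)
    Q=W[m];print(n,len(Q),Q.min(0).round(3),Q.max(0).round(3))
    rim=Q[(Q[:,2]>.068)]
    (c,rad)=cv2.minEnclosingCircle(rim[:,:2].astype(np.float32));print('rim',len(rim),rim.min(0).round(3),rim.max(0).round(3),np.round(c,4),rad)
    # silhouette mask by color only
    v,u=np.nonzero(m);print('px',u.min(),u.max(),v.min(),v.max())
    for z in (.078,):
        C=cv2.convexHull(np.stack([u,v],1).astype(np.int32))[:,0]
        print([ray(n,a,b,z)[:2].round(3).tolist() for a,b in C])
    k=(W[...,2]>.2)&(W[...,2]<.235)&(abs(W[...,0]-.6165)<.05)&(abs(W[...,1]-.064)<.05)
    print('knob',len(W[k]),cv2.minEnclosingCircle(W[k][:,:2].astype(np.float32)))
    v,u=np.nonzero(k);(c,rd)=cv2.minEnclosingCircle(np.stack([u,v],1).astype(np.float32));print('knob px',c,rd,ray(n,*c,.21).round(4))
    s=(W[...,0]>.54)&(W[...,0]<.72)&(W[...,1]>-.42)&(W[...,1]<-.12)&(W[...,2]>.02)
    print('teapot',W[s].min(0).round(3),W[s].max(0).round(3))
    x0,y0=(150,130) if n=='top' else (240,150)
p=cv2.imread('pics/top0.png');cv2.imwrite('pics/crop_top.png',cv2.resize(p[130:260,170:370],None,fx=4,fy=4,interpolation=cv2.INTER_CUBIC))
E
```

```text
side 644 [ 0.467 -0.386  0.01 ] [ 0.525 -0.235  0.526]
rim 189 [ 0.467 -0.386  0.068] [ 0.525 -0.235  0.526] [ 0.4851 -0.3106] 0.07590155303478241
px 279 302 4 211
[[0.47, -0.288], [0.477, -0.268], [0.482, -0.251], [0.497, -0.225], [0.501, -0.22], [0.503, -0.22], [0.525, -0.247], [0.53, -0.259], [0.532, -0.265], [0.524, -0.312], [0.345, -0.98], [0.468, -0.303]]
knob 320 ((0.6168355345726013, 0.06404189020395279), 0.018120858818292618)
knob px (263.26922607421875, 308.19232177734375) 10.338300704956055 [0.6172 0.0624 0.21  ]
teapot [ 0.566 -0.42   0.023] [ 0.72  -0.196  0.579]
top 62 [ 0.463 -0.33   0.011] [ 0.521 -0.238  0.08 ]
rim 55 [ 0.463 -0.33   0.068] [ 0.521 -0.238  0.08 ] [ 0.4941 -0.2844] 0.046912986785173416
px 318 350 217 237
[[0.48, -0.329], [0.472, -0.321], [0.463, -0.303], [0.463, -0.3], [0.466, -0.289], [0.488, -0.238], [0.491, -0.238], [0.518, -0.287], [0.52, -0.295], [0.521, -0.313], [0.518, -0.318], [0.509, -0.327], [0.503, -0.33]]
knob 167 ((0.6139111518859863, 0.06612791121006012), 0.017953049391508102)
knob px (203.97169494628906, 174.4811248779297) 7.4661455154418945 [0.6144 0.0667 0.21  ]
teapot [ 0.543 -0.42   0.023] [ 0.72  -0.197  0.806]
```

View pics/crop_top.png

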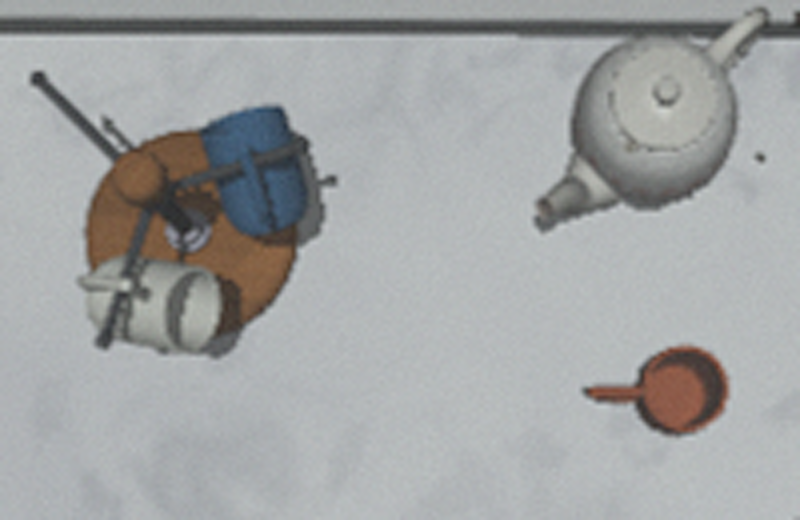

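The cup's axis is at about (0.4945,-0.304), with the ear along +y (about 2° towards -x). The knob is at (0.6155,0.065). The bare arm at 45° needs about +135° counter-clockwise, which the wrist range allows from the present tool heading.

```bash
cat >> h.py <<'E'
def go(x,y,z):
    s=r.get_state();M=R.from_rotvec(s['tool_rot']).as_matrix();d=M.T@(np.array([x,y,z])-s['ee_pos'])
    print('t',s['t'],'pos',s['ee_pos'].round(4),'phi',np.degrees(np.arctan2(M[1,0],M[0,0])).round(2),'j',s['joints'].round(2),'delta',d.round(4),'open',s['opening'].round(3),'F',s['wrist_force'].round(1),s['grasp_force'])
E
python3 -c "
from h import *
go(.6155,.065,.27)"
```

```text
Traceback (most recent call last):
  File "h.py", line 22, in go
    print('t',s['t'],'pos',s['ee_pos'].round(4),'phi',np.degrees(np.arctan2(M[1,0],M[0,0])).round(2),'j',s['joints'].round(2),'delta',d.round(4),'open',s['opening'].round(3),'F',s['wrist_force'].round(1),s['grasp_force'])
                                                                                                                                                        ^^^^^^^^^^^^^^^^^^
AttributeError: 'float' object has no attribute 'round'
```

```bash
sed -i "s/s\['opening'\].round(3)/round(s['opening'],3)/" h.py; python3 -c "
from h import *
go(.6155,.065,.27)"
```

```text
t 0.1 pos [ 0.174  -0.652   0.2306] phi 14.94 j [-1.35  0.12  1.44  0.    1.58 -0.04] delta [ 0.6114 -0.579  -0.0387] open 1.0 F [ 0.1  0.  -0. ] 0.0
```

Request:
move_arm:
  series:
    - [0.025, -0.024, -0.005, 0]
    - [0.025, -0.024, -0.005, 0]
    - [0.025, -0.024, -0.005, 0]
    - [0.025, -0.024, -0.005, 0]
    - [0.025, -0.024, -0.005, 0]
    - [0.025, -0.024, -0.005, 0]
    - [0.025, -0.024, -0.005, 0]
    - [0.025, -0.024, -0.005, 0]

```text
t: 0.9
ee_pos: [0.3182, -0.4138, 0.2713]
tool_rot: [-3.115, -0.408, 0.0]
wrist_force: [0.3, -0.2, -1.8]
opening: 0.997
grasp_force: 0.0
```

Request:
move_arm:
  series:
    - [0.025, -0.024, 0, 0]
    - [0.025, -0.024, 0, 0]
    - [0.025, -0.024, 0, 0]
    - [0.025, -0.024, 0, 0]
    - [0.025, -0.024, 0, 0]
    - [0.025, -0.024, 0, 0]
    - [0.025, -0.024, 0, 0]
    - [0.025, -0.024, 0, 0]

```text
t: 1.7
ee_pos: [0.4619, -0.1766, 0.2712]
tool_rot: [-3.115, -0.409, 0.0]
wrist_force: [0.0, 0.0, 0.1]
opening: 1.0
grasp_force: 0.0
```

```bash
python3 -c "
from h import *
go(.6155,.065,.27)"
```

```text
t 1.7 pos [ 0.4619 -0.1766  0.2712] phi 14.94 j [-0.42 -0.29  1.76 -0.    1.67  0.89] delta [ 0.2107 -0.1939  0.0011] open 1.0 F [0.  0.  0.1] 0.0
```

Request:
move_arm:
  series:
    - [0.03, -0.028, 0, 0]
    - [0.03, -0.028, 0, 0]
    - [0.03, -0.028, 0, 0]
    - [0.03, -0.028, 0, 0]
    - [0.03, -0.028, 0, 0]
    - [0.03, -0.027, 0, 0]
    - [0.03, -0.027, 0, 0]
    - [0, 0, 0, 0]

```text
t: 2.5
ee_pos: [0.6156, 0.0669, 0.2699]
tool_rot: [-3.113, -0.413, 0.003]
wrist_force: [0.5, -0.6, 0.6]
opening: 1.001
grasp_force: 0.0
```

```bash
python3 -c "
from h import *
go(.6155,.065,.187)"
```

```text
t 2.5 pos [0.6156 0.0669 0.2699] phi 15.12 j [ 0.07 -0.01  1.51  0.    1.64  1.37] delta [-0.0005  0.0019  0.0829] open 1.001 F [ 0.5 -0.6  0.6] 0.0
```

Request:
move_arm:
  series:
    - [0, 0.001, 0.02, 0]
    - [0, 0, 0.02, 0]
    - [0, 0, 0.02, 0]
    - [0, 0, 0.02, 0]
    - [0, 0, 0.003, 0]
    - [0, 0, 0, 0]

```text
t: 3.1
ee_pos: [0.6143, 0.0623, 0.1882]
tool_rot: [-3.115, -0.408, 0.001]
wrist_force: [0.2, 0.4, 1.2]
opening: 1.001
grasp_force: 0.0
```

Request:
move_arm:
  series:
    - [0, 0, 0, 0]
    - [0, 0, 0, 0]
    - [0, 0, 0, 0]
    - [0, 0, 0, 0]
    - [0, 0, 0, 0]
    - [0, 0, 0, 0]
    - [0, 0, 0, 0]
    - [0, 0, 0, 0]
  grip: 0.02
  force: 30

```text
t: 3.9
ee_pos: [0.6146, 0.0638, 0.1893]
tool_rot: [-3.113, -0.41, -0.001]
wrist_force: [-4.8, 9.7, 6.3]
opening: 0.398
grasp_force: 30.7
```

Request:
move_arm:
  series:
    - [0, -0.001, 0, 0]
    - [0, 0, 0, -7]
    - [0, 0, 0, -7]
    - [0, 0, 0, -7]
    - [0, 0, 0, -7]
    - [0, 0, 0, -7]
    - [0, 0, 0, -7]
    - [0, 0, 0, 0]

```text
t: 4.7
ee_pos: [0.6152, 0.0629, 0.1894]
tool_rot: [2.757, 1.502, 0.003]
wrist_force: [7.1, -5.3, 3.7]
opening: 0.403
grasp_force: 30.6
```

```bash
python3 -c "
from h import *
go(.6155,.065,.187)
p,d=look('side','side1');W=pts('side',d)
a=(W[...,2]>.172)&(W[...,2]<.196)&(np.hypot(W[...,0]-.6155,W[...,1]-.065)>.085)&(np.hypot(W[...,0]-.6155,W[...,1]-.065)<.12)
Q=W[a];an=np.degrees(np.arctan2(Q[:,1]-.065,Q[:,0]-.6155));print(np.histogram(an,36,(-180,180))[0])"
```

```text
t 4.7 pos [0.6152 0.0629 0.1894] phi 57.18 j [ 0.06  0.01  1.62 -0.    1.51  0.63] delta [ 0.0019 -0.0009  0.0024] open 0.403 F [ 7.1 -5.3  3.7] 30.556885413980126
[ 0  0  9  1  0  0  0  0  0  0  0  0  0  0 59  3  0  0  0  0  0  0  0  0
  0  0 60  0  0  0  0  0  0  0  0  0]
```

Request:
move_arm:
  series:
    - [0, 0.001, 0, 0]
    - [0, 0, 0, -7]
    - [0, 0, 0, -7]
    - [0, 0, 0, -7]
    - [0, 0, 0, -7]
    - [0, 0, 0, -7]
    - [0, 0, 0, -7]
    - [0, 0, 0, -7]

```text
t: 5.55
ee_pos: [0.6166, 0.0627, 0.1894]
tool_rot: [1.884, 2.51, 0.003]
wrist_force: [14.5, -1.8, 1.2]
opening: 0.403
grasp_force: 30.6
```

Request:
move_arm:
  series:
    - [0, 0, 0, -7]
    - [0, 0, 0, -7]
    - [0, 0, 0, -7]
    - [0, 0, 0, -7]
    - [0, 0, 0, -7]
    - [0, 0, 0, -7]
    - [0, 0, 0, -4]
    - [0, 0, 0, 0]

```text
t: 6.35
ee_pos: [0.6176, 0.0635, 0.1894]
tool_rot: [0.755, 3.043, 0.004]
wrist_force: [24.5, 5.8, -2.8]
opening: 0.398
grasp_force: 30.6
```

```bash
cat >> h.py <<'E'
def arms(name):
    p,d=look('side',name);W=pts('side',d);ra=np.hypot(W[...,0]-.6155,W[...,1]-.065)
    Q=W[(W[...,2]>.172)&(W[...,2]<.196)&(ra>.085)&(ra<.12)];an=np.degrees(np.arctan2(Q[:,1]-.065,Q[:,0]-.6155))%360
    for c in range(0,360,20):
        s=abs((an-c+180)%360-180)<10
        if s.sum()>2: print(c,s.sum(),an[s].mean().round(1),Q[s].mean(0).round(4))
E
python3 -c "
from h import *
go(.6155,.065,.187)
arms('side2')"
```

```text
t 6.35 pos [0.6176 0.0635 0.1894] phi 152.12 j [ 0.06  0.01  1.62  0.    1.5  -1.02] delta [0.0026 0.0004 0.0024] open 0.398 F [24.5  5.8 -2.8] 30.550901911852087
60 62 62.5 [0.661  0.1523 0.1845]
180 58 183.9 [0.5182 0.0584 0.184 ]
300 24 304.3 [ 0.6754 -0.0228  0.1864]
```

Request:
move_arm:
  series:
    - [0, 0, 0, 3]
    - [0, 0, 0, 0]
    - [0, 0, 0, 0]
    - [0, 0, 0, 0]
    - [0, 0, 0, 0]
    - [0, 0, 0, 0]
    - [0, 0, -0.02, 0]
    - [0, 0, -0.03, 0]
  grip: 0.085

```text
t: 7.2
ee_pos: [0.6145, 0.063, 0.2371]
tool_rot: [-0.84, -3.024, 0.002]
wrist_force: [0.9, 0.3, 1.0]
opening: 0.997
grasp_force: 0.0
```

Request:
move_arm:
  series:
    - [0, 0, -0.04, 0]
    - [0, 0, -0.03, 0]
    - [0, 0, 0, 0]

```text
t: 7.5
ee_pos: [0.616, 0.063, 0.3134]
tool_rot: [0.839, 3.021, 0.003]
wrist_force: [-0.6, 0.3, -0.2]
opening: 0.997
grasp_force: 0.0
```

```bash
python3 -c "
from h import *
arms('side3')
go(.4945,-.304,.25)"
```

```text
60 63 62.5 [0.661  0.1523 0.1846]
180 56 183.7 [0.518  0.0587 0.184 ]
300 64 303.7 [ 0.6704 -0.0175  0.1836]
t 7.55 pos [0.6157 0.063  0.3105] phi 148.95 j [ 0.06 -0.02  1.45  0.    1.7  -0.97] delta [-0.0853 -0.3771  0.06  ] open 0.998 F [ 0.7 -0.7 -1.4] 0.0
```

Request:
move_arm:
  series:
    - [0, 0, 0, 8]
    - [0, 0, 0, 8]
    - [0, 0, 0, 8]
    - [0, 0, 0, 8]
    - [0, 0, 0, 8]
    - [0, 0, 0, 8]
    - [0, 0, 0, 8]
    - [0, 0, 0, 1]

```text
t: 8.35
ee_pos: [0.615, 0.063, 0.3069]
tool_rot: [-2.186, -2.255, 0.002]
wrist_force: [0.4, 0.7, 0.2]
opening: 0.992
grasp_force: 0.0
```

Request:
move_arm:
  series:
    - [-0.04, -0.014, 0, 0]
    - [-0.04, -0.014, 0, 0]
    - [-0.04, -0.014, 0, 0]
    - [-0.04, -0.014, 0, 0]
    - [-0.04, -0.014, 0.01, 0]
    - [-0.04, -0.014, 0.01, 0]
    - [-0.04, -0.013, 0.02, 0]
    - [-0.04, -0.012, 0.02, 0]

```text
t: 9.15
ee_pos: [0.5162, -0.262, 0.2472]
tool_rot: [-2.179, -2.263, -0.0]
wrist_force: [0.9, -0.2, 0.1]
opening: 0.993
grasp_force: 0.0
```

```bash
python3 -c "
from h import *
go(.4945,-.304,.14)"
```

```text
t 9.15 pos [ 0.5162 -0.262   0.2472] phi 92.17 j [-0.51 -0.1   1.63  0.    1.61 -0.55] delta [-0.0412 -0.0232  0.1072] open 0.993 F [ 0.9 -0.2  0.1] 0.0
```

Request:
move_arm:
  series:
    - [-0.02, -0.012, 0.02, 0]
    - [-0.021, -0.011, 0.03, 0]
    - [0, 0, 0.03, 0]
    - [0, 0, 0.027, 0]
    - [0, 0, 0, 0]
    - [0, 0, 0, 0]

```text
t: 9.75
ee_pos: [0.4954, -0.3021, 0.1415]
tool_rot: [-2.181, -2.261, 0.0]
wrist_force: [0.1, 0.2, 0.5]
opening: 0.993
grasp_force: 0.0
```

```bash
python3 -c "
from h import *
go(.4945,-.304,.037)
look('side','side4')
p=cv2.imread('pics/side4.png');cv2.imwrite('pics/c4.png',cv2.resize(p[60:260,170:400],None,fx=3,fy=3,interpolation=cv2.INTER_CUBIC))"
```

```text
t 9.75 pos [ 0.4954 -0.3021  0.1415] phi 92.06 j [-0.59 -0.05  1.76 -0.    1.43 -0.63] delta [-0.0019 -0.0009  0.1045] open 0.993 F [0.1 0.2 0.5] 0.0
```

View pics/c4.png

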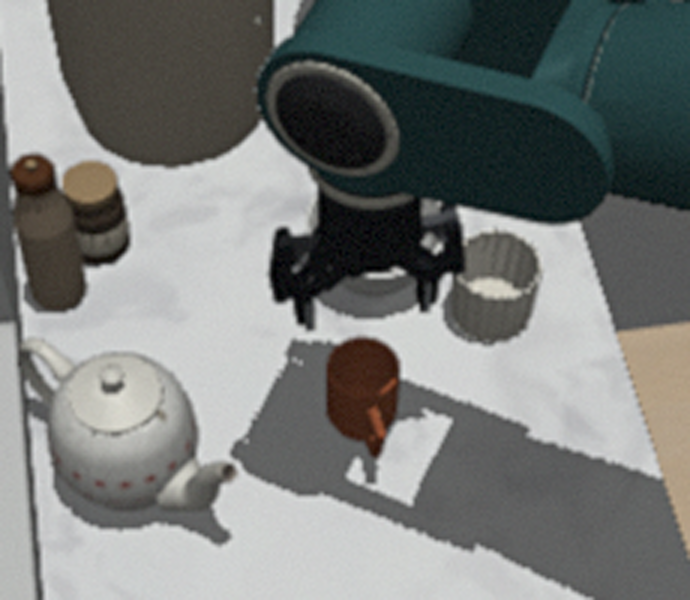

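The open gripper (crop columns 275–460) straddles the cup (crop (363,390)), and nothing is in its way. I descend and grip.

Request:
move_arm:
  series:
    - [-0.002, -0.001, 0.02, 0]
    - [0, 0, 0.02, 0]
    - [0, 0, 0.02, 0]
    - [0, 0, 0.02, 0]
    - [0, 0, 0.015, 0]
    - [0, 0, 0.01, 0]
    - [0, 0, 0, 0]
    - [0, 0, 0, 0]

```text
t: 10.6
ee_pos: [0.495, -0.3045, 0.0372]
tool_rot: [2.183, 2.258, 0.0]
wrist_force: [-0.8, 0.6, 0.7]
opening: 0.993
grasp_force: 0.0
```

Request:
move_arm:
  series:
    - [0, 0, 0, 0]
    - [0, 0, 0, 0]
    - [0, 0, 0, 0]
    - [0, 0, 0, 0]
    - [0, 0, 0, 0]
    - [0, 0, 0, 0]
    - [0, 0, 0, 0]
    - [0, 0, 0, 0]
  grip: 0.045
  force: 30

```text
t: 11.4
ee_pos: [0.495, -0.3045, 0.0373]
tool_rot: [2.183, 2.258, 0.0]
wrist_force: [-1.9, 1.3, 6.4]
opening: 0.701
grasp_force: 32.2
```

```bash
python3 -c "
from h import *
go(.4945,-.304,.26)"
```

```text
t 11.4 pos [ 0.495  -0.3045  0.0373] phi 91.94 j [-0.6   0.03  1.85  0.    1.25 -0.63] delta [ 4.000e-04 -2.000e-04 -2.227e-01] open 0.701 F [-1.9  1.3  6.4] 32.17920799744206
```

Gripped at about the cup's diameter. I lift it and carry it to the stand-off in front of the arm's tip.

Request:
move_arm:
  series:
    - [0, 0, -0.01, 0]
    - [0, 0, -0.02, 0]
    - [0, 0, -0.03, 0]
    - [0, 0, -0.03, 0]
    - [0, 0, -0.03, 0]
    - [0, 0, -0.02, 0]
    - [0, 0, 0, 0]

```text
t: 12.1
ee_pos: [0.4954, -0.3048, 0.18]
tool_rot: [2.18, 2.255, 0.001]
wrist_force: [-0.2, -0.5, -1.3]
opening: 0.703
grasp_force: 33.4
```

Request:
move_arm:
  series:
    - [0.02, -0.004, 0, 0]
    - [0.03, -0.004, 0, 0]
    - [0.03, -0.004, 0, 0]
    - [0.03, -0.004, 0, 0]
    - [0.03, -0.003, 0, 0]
    - [0.03, -0.003, 0, 0]
    - [0.03, -0.003, 0, 0]
    - [0.03, -0.003, 0, 0]

```text
t: 12.9
ee_pos: [0.4581, -0.0742, 0.1752]
tool_rot: [-2.183, -2.258, 0.001]
wrist_force: [0.8, -0.7, -1.3]
opening: 0.703
grasp_force: 33.3
```

```bash
python3 -c "
from h import *
go(.46,.016,.173)"
```

```text
t 12.9 pos [ 0.4581 -0.0742  0.1752] phi 91.93 j [-0.22 -0.34  1.95  0.    1.53 -0.25] delta [0.0901 0.005  0.0023] open 0.703 F [ 0.8 -0.7 -1.3] 33.253261464888055
```

Request:
move_arm:
  series:
    - [0.02, 0.001, 0, 0]
    - [0.02, 0.001, 0, 0]
    - [0.02, 0.001, 0, 0]
    - [0.015, 0.001, 0, 0]
    - [0.01, 0.001, 0, 0]
    - [0.005, 0, 0.002, 0]
    - [0, 0, 0, 0]
    - [0, 0, 0, 0]

```text
t: 13.7
ee_pos: [0.4607, 0.0143, 0.174]
tool_rot: [-2.184, -2.258, 0.001]
wrist_force: [0.2, -0.9, -1.1]
opening: 0.704
grasp_force: 33.2
```

```bash
python3 -c "
from h import *
go(.46,.016,.173)
arms('side5')
p,d=look('top','top5');W=pts('top',d)
q=cv2.imread('pics/side5.png')
a=cv2.resize(q[250:400,210:390],None,fx=4,fy=4,interpolation=cv2.INTER_CUBIC)
cv2.imwrite('pics/c5.png',a)
for n in('side','top'):
    im=cv2.imread(f'pics/{n}5.png')[:,:,::-1].copy();W=pts(n,np.load(f'pics/{n}5.npy'));h=cv2.cvtColor(im,cv2.COLOR_RGB2HSV)
    m=((h[...,0]<10)|(h[...,0]>170))&(h[...,1]>130)&(W[...,2]>.1)&(W[...,2]<.24)&(abs(W[...,0]-.46)<.08)&(abs(W[...,1]-.03)<.1)
    Q=W[m]; print(n,len(Q),Q.min(0).round(3) if len(Q) else 0,Q.max(0).round(3) if len(Q) else 0)
    e=Q[Q[:,1]>.055]; print('ear',len(e),e.mean(0).round(4),np.ptp(e,axis=0).round(3))
"
```

```text
t 13.7 pos [0.4607 0.0143 0.174 ] phi 91.93 j [-0.02 -0.35  1.96 -0.    1.53 -0.06] delta [ 0.0017 -0.0006  0.001 ] open 0.704 F [ 0.2 -0.9 -1.1] 33.244613503848086
60 63 62.4 [0.6609 0.1519 0.1841]
180 57 183.8 [0.5182 0.0586 0.1839]
300 63 303.7 [ 0.6705 -0.0175  0.1841]
side 465 [ 0.43  -0.015  0.138] [0.491 0.083 0.219]
ear 43 [0.4612 0.0703 0.198 ] [0.005 0.026 0.061]
top 0 0 0<string>:13: RuntimeWarning: Mean of empty slice.
  ret = um.true_divide(
Traceback (most recent call last):
ValueError: zero-size array to reduction operation maximum which has no identity
```

View pics/c5.png

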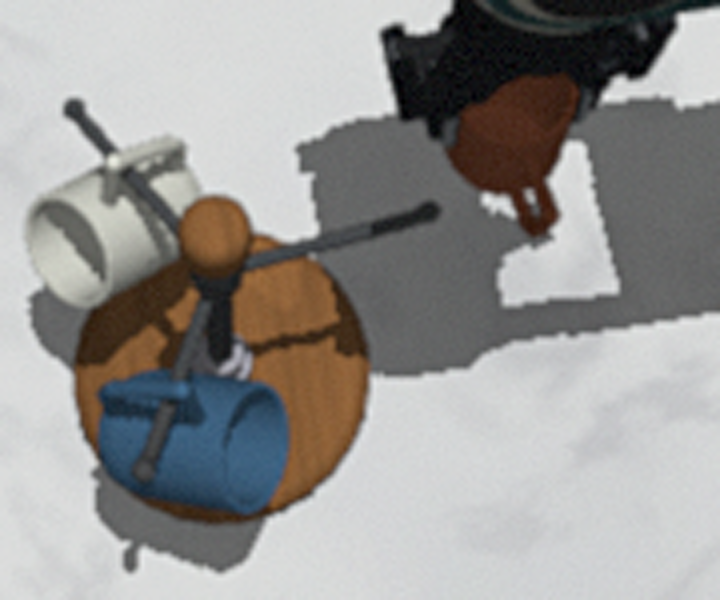

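The side crop shows the ear (crop (535,205)) just in front of the bare arm's tip ball (crop (428,212)) and level with it. The measured ear centre is about y 0.057, z 0.180, and the arm is at y 0.0587. I shift 2 mm in +y and thread the ear on.

Request:
move_arm:
  series:
    - [0.002, 0, 0, 0]
    - [0, 0.01, 0, 0]
    - [0, 0.01, 0, 0]
    - [0, 0.01, 0, 0]
    - [0, 0.01, 0, 0]
    - [0, 0.005, 0, 0]
    - [0, 0.005, 0, 0]
    - [0, 0, 0, 0]

```text
t: 14.6
ee_pos: [0.5111, 0.0185, 0.1741]
tool_rot: [-2.183, -2.259, 0.0]
wrist_force: [-0.1, -0.3, -1.9]
opening: 0.706
grasp_force: 33.3
```

```bash
python3 -c "
from h import *
go(.539,.019,.173)
arms('side6')
q=cv2.imread('pics/side6.png')
cv2.imwrite('pics/c6.png',cv2.resize(q[270:350,240:360],None,fx=6,fy=6,interpolation=cv2.INTER_CUBIC))"
```

```text
t 14.6 pos [0.5111 0.0185 0.1741] phi 91.94 j [-0.01 -0.23  1.86  0.    1.51 -0.05] delta [-0.0004  0.0279  0.0011] open 0.706 F [-0.1 -0.3 -1.9] 33.272388932236936
60 63 62.5 [0.661  0.1523 0.1847]
180 67 183.6 [0.5165 0.0587 0.1832]
200 56 194.1 [0.5244 0.0426 0.1839]
300 62 303.7 [ 0.6706 -0.0176  0.1838]
```

View pics/c6.png

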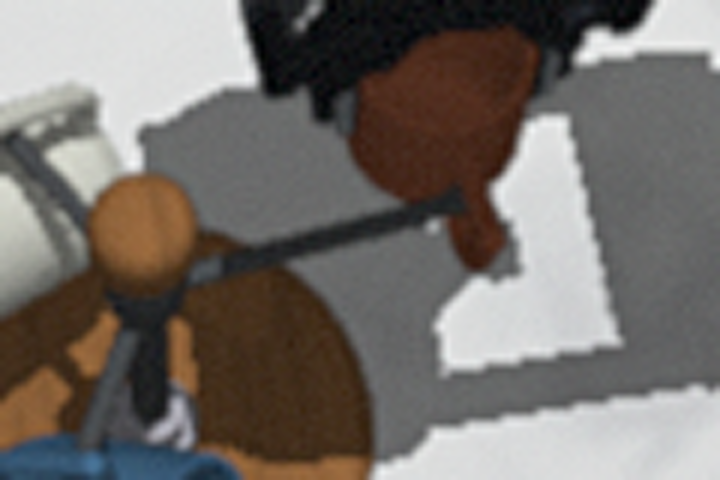

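The arm ends at the ear (crop (458,200)), and the ear hangs below it on the camera side. No contact force yet. I go on.

Request:
move_arm:
  series:
    - [0, 0.006, 0, 0]
    - [0, 0.006, 0, 0]
    - [0, 0.006, 0, 0]
    - [0, 0.005, 0, 0]
    - [0, 0.005, 0, 0]
    - [0, 0, 0, 0]
    - [0, 0, 0, 0]

```text
t: 15.35
ee_pos: [0.5386, 0.0194, 0.1742]
tool_rot: [-2.183, -2.259, 0.0]
wrist_force: [0.1, -0.5, -0.7]
opening: 0.699
grasp_force: 33.3
```

```bash
python3 -c "
from h import *
go(.539,.019,.155)
arms('side7')
q=cv2.imread('pics/side7.png')
cv2.imwrite('pics/c7.png',cv2.resize(q[270:350,240:360],None,fx=6,fy=6,interpolation=cv2.INTER_CUBIC))"
```

```text
t 15.35 pos [0.5386 0.0194 0.1742] phi 91.94 j [-0.01 -0.16  1.81  0.    1.5  -0.05] delta [-0.0004  0.0003  0.0192] open 0.699 F [ 0.1 -0.5 -0.7] 33.27286432922847
60 62 62.5 [0.6609 0.1522 0.1844]
180 52 183.8 [0.5175 0.0585 0.1844]
200 56 198.2 [0.5175 0.0317 0.1858]
220 12 212.1 [0.5166 0.003  0.1802]
300 62 303.7 [ 0.6707 -0.0177  0.184 ]
```

View pics/c7.png

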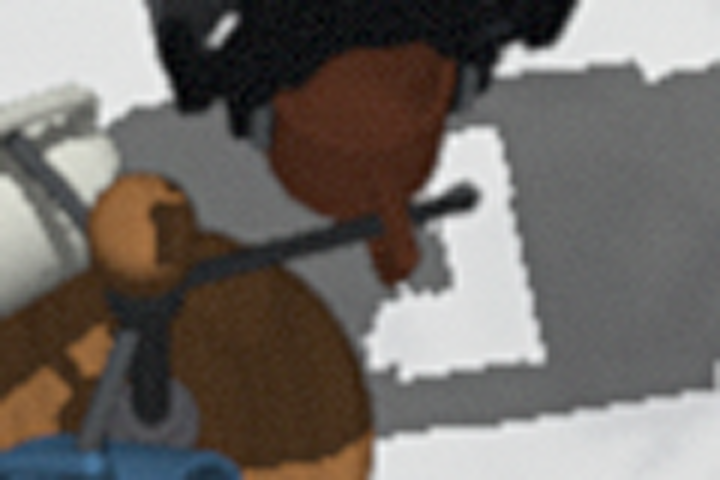

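The ear's strap now crosses over the arm at crop (395,215), and the tip ball shows beyond it at (465,197), so the arm is through the ear. I lower until the arm takes weight.

Request:
move_arm:
  series:
    - [0, 0, 0.004, 0]
    - [0, 0, 0.004, 0]
    - [0, 0, 0.004, 0]
    - [0, 0, 0.002, 0]
    - [0, 0, 0, 0]
    - [0, 0, 0, 0]

```text
t: 16.0
ee_pos: [0.5387, 0.0194, 0.1604]
tool_rot: [2.183, 2.259, -0.0]
wrist_force: [0.6, 0.4, -2.0]
opening: 0.702
grasp_force: 33.3
```

Request:
move_arm:
  series:
    - [0, 0, 0.001, 0]
    - [0, 0, 0.001, 0]
    - [0, 0, 0.001, 0]
    - [0, 0, 0, 0]
    - [0, 0, 0, 0]

```text
t: 16.5
ee_pos: [0.5386, 0.0194, 0.1573]
tool_rot: [-2.183, -2.259, 0.0]
wrist_force: [-0.1, -0.5, -1.7]
opening: 0.704
grasp_force: 33.3
```

Request:
move_arm:
  series:
    - [0, 0, 0.001, 0]
    - [0, 0, 0.001, 0]
    - [0, 0, 0.001, 0]
    - [0, 0, 0, 0]
    - [0, 0, 0, 0]

```text
t: 17.0
ee_pos: [0.5392, 0.0194, 0.1553]
tool_rot: [2.183, 2.258, 0.002]
wrist_force: [-0.4, 0.4, 6.2]
opening: 0.704
grasp_force: 33.5
```

Request:
move_arm:
  series:
    - [0, 0, 0.001, 0]
    - [0, 0, 0.001, 0]
    - [0, 0, 0, 0]
    - [0, 0, 0, 0]

```text
t: 17.4
ee_pos: [0.5391, 0.0194, 0.1534]
tool_rot: [2.183, 2.258, 0.002]
wrist_force: [-0.9, -1.8, 6.5]
opening: 0.702
grasp_force: 33.4
```

Request:
move_arm:
  series:
    - [0, 0, 0, 0]
    - [0, 0, 0, 0]
    - [0, 0, 0, 0]
    - [0, 0, 0, 0]
    - [0, 0, 0, 0]
    - [0, 0, 0, 0]
    - [0, 0, 0, 0]
    - [0, 0, 0, 0]
  grip: 0.08

```text
t: 18.2
ee_pos: [0.5386, 0.0194, 0.1523]
tool_rot: [-2.183, -2.259, -0.0]
wrist_force: [0.5, -1.0, 0.3]
opening: 0.936
grasp_force: 0.0
```

Request:
move_arm:
  series:
    - [0, 0, 0, 0]
    - [0, 0, -0.01, 0]
    - [0, 0, -0.02, 0]
    - [0, 0, -0.03, 0]
    - [0, 0, -0.04, 0]
    - [0, 0, -0.04, 0]
    - [0, 0, 0, 0]

```text
t: 18.9
ee_pos: [0.5397, 0.0194, 0.2991]
tool_rot: [2.179, 2.254, 0.009]
wrist_force: [0.2, 1.1, 0.1]
opening: 0.937
grasp_force: 0.0
```

```bash
python3 -c "
from h import *
go(.539,.019,.155)
arms('side8')
q=cv2.imread('pics/side8.png')
cv2.imwrite('pics/c8.png',cv2.resize(q[250:390,210:380],None,fx=4,fy=4,interpolation=cv2.INTER_CUBIC))"
```

```text
t 18.9 pos [0.5397 0.0194 0.2991] phi 91.94 j [-0.01 -0.19  1.63 -0.    1.69 -0.05] delta [-0.0003 -0.0019  0.1441] open 0.937 F [0.2 1.1 0.1] 0.0
60 63 64.6 [0.6579 0.1544 0.1846]
180 58 186.2 [0.5184 0.0544 0.1838]
300 64 305.8 [ 0.6731 -0.0149  0.1836]
```

View pics/c8.png

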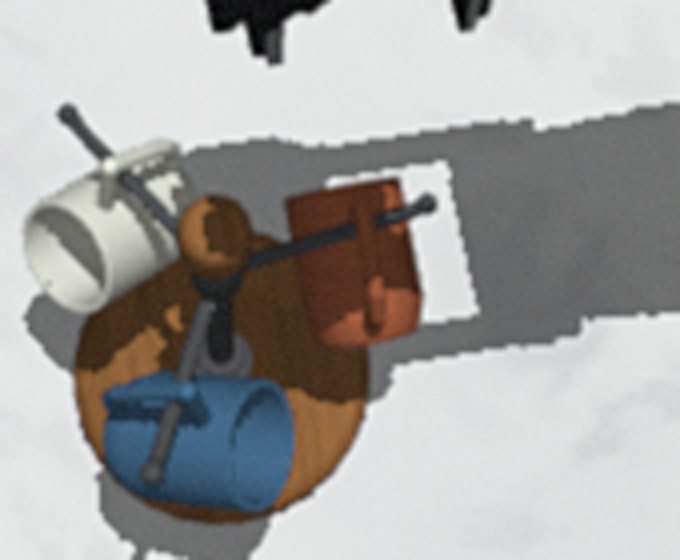

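The terracotta cup hangs under the arm by its ear, at crop (355,265), with the gripper clear. The arm is at about 185°. I let it settle and check that it is still.

Request:
move_arm:
  series:
    - [0, 0, 0, 0]
    - [0, 0, 0, 0]
    - [0, 0, 0, 0]
    - [0, 0, 0, 0]
    - [0, 0, 0, 0]
    - [0, 0, 0, 0]
    - [0, 0, 0, 0]
    - [0, 0, 0, 0]

```text
t: 19.75
ee_pos: [0.5387, 0.0194, 0.2923]
tool_rot: [2.183, 2.259, -0.0]
wrist_force: [0.1, -0.3, -0.2]
opening: 0.936
grasp_force: 0.0
```

Request:
move_arm:
  series:
    - [0, 0, 0, 0]
    - [0, 0, 0, 0]
    - [0, 0, 0, 0]
    - [0, 0, 0, 0]
    - [0, 0, 0, 0]
    - [0, 0, 0, 0]
    - [0, 0, 0, 0]
    - [0, 0, 0, 0]

```text
t: 20.55
ee_pos: [0.5386, 0.0194, 0.2923]
tool_rot: [-2.183, -2.259, -0.0]
wrist_force: [0.6, 0.5, -0.7]
opening: 0.937
grasp_force: 0.0
```

Request:
move_arm:
  series:
    - [0, 0, 0, 0]
    - [0, 0, 0, 0]
    - [0, 0, 0, 0]
    - [0, 0, 0, 0]
    - [0, 0, 0, 0]
    - [0, 0, 0, 0]
    - [0, 0, 0, 0]
    - [0, 0, 0, 0]

```text
t: 21.35
ee_pos: [0.5386, 0.0194, 0.2923]
tool_rot: [-2.183, -2.259, 0.0]
wrist_force: [0.1, -0.1, -0.3]
opening: 0.936
grasp_force: 0.0
```

```bash
python3 -c "
from h import *
f=[r.camera('side')[0][280:350,270:330].astype(int) for _ in range(5)]
d=[abs(a-f[0]).mean() for a in f[1:]];print(d, abs(f[0]-cv2.imread('pics/side8.png')[280:350,270:330,::-1]).mean())
arms('side9')
if max(d)<4: print(r.job_done())"
```

```text
[np.float64(2.0415873015873016), np.float64(2.0683333333333334), np.float64(2.0674603174603177), np.float64(2.0754761904761905)] 6.019126984126984
60 63 64.6 [0.6579 0.1544 0.1845]
180 57 186.2 [0.5181 0.0544 0.184 ]
300 63 305.8 [ 0.6733 -0.0152  0.1834]
the job is handed in; nothing more can be done
None
```

The bare arm now points towards the robot, within about 6°; the terracotta cup hangs still on it by its ear, the robot met nothing but the knob and the cup, and I handed the job in at about 22 s (no verdict was returned).

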